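# Hold the dosing-pump cover open for a tube change

## Task

The detergent dosing unit lies on its back so that a colleague can change a pump tube. Slide the cover's catch all the way back to its end stop, then raise the pump cover and hold it steady at 60 degrees from shut, short of its own stop, because it drops shut when let go. Finish while still holding it there with the gripper, and leave the other things on the table where they are.

Things in the scene. Friction and masses are not known exactly. Their poses are not given: they have to be found in the camera images.
- dosing_unit: Detergent dosing unit: white case fixed on the table, lying on its back, 220 mm (its x) by 320 mm (its y), top 100 mm up. Origin on the table under it, z up. -x (towards the robot, turned up to 20 degrees) is the hose side: nipples stick out 26 mm at 45 mm height. +y end: display and keys. -y end: pump bay under the cover. The catch sits on the case's strip along the -x edge.
- catch (a joint): Slide catch of the cover, in m: 0 = bolted (bolt over a lug of the cover, blocking it), 0.040 = drawn back to its end stop, cover free. Grows towards the unit's +y (the end with the keys). Starts within 6 mm of 0, drags with about 2 N, stays where it is left.
- catch_grip (a point): On the axis of the catch's upright black knob, 12 mm below its top, 130 mm above the table; moves with it. Knob 14 mm (unit x) by 16 mm (unit y), standing on an 8 mm rod along y whose top is 14 mm below this point. Case top 30 mm, cover top 24 mm below it. Cover edge 18 mm off towards +x, case edge 22 mm off towards -x. Staples 20 mm high span the rod 30 mm off (-y) and 72 mm (+y) at 0.
- pump_cover (a joint): Angle of the pump cover (grey frame with a clear window) about its hinge, in rad: 0 = shut, 1.047 = 60 degrees open, 1.40 = its end stop. No stay: it weighs about 0.4 kg and falls shut from any angle when let go.
- cover_hinge (a point): Middle of the cover's hinge line, 103 mm above the table, fixed to the unit. The line runs along the unit's x. The shut cover lies level from here towards the unit's -y, 172 mm wide (x) and 6 mm thick; its free -y edge rises as it opens.
- cover_handle (a point): Middle of the cover's handle bar, on its axis, 229 mm from the hinge line in the cover's mid plane (103 mm up when shut); moves with the cover. Black round bar, 12 mm thick, 92 mm long, parallel to the hinge, on two end arms 82 mm apart; a clear window 30 mm wide lies between bar and cover edge. Shut, the bar overhangs the case's -y end, axis 34 mm outside it, nothing fixed above or below.
- detergent: White detergent bottle with a cap, 80 mm across, 220 mm tall; origin at the centre of its underside. Bystander.
- softener: Grey plastic jar, 68 mm across, 100 mm tall; origin at the centre of its underside. Bystander.
- screwdriver: Screwdriver 190 mm long lying on the table in front of the unit. Bystander.
- brush: Flat brush with a wooden handle, 180 mm long, lying on the table. Bystander.
- dose_cup: White dosing cup, 62 mm across, 65 mm tall; origin at the centre of its underside. Bystander.
- spare_rotor: Spare pump rotor, a 52 mm steel disc with three rollers, 26 mm tall; origin at the centre of its underside. Bystander.
- parts_tray: Low steel tray of small parts, 170 x 120 x 30 mm; origin at the centre of its underside. Bystander.

How it is judged:
On the way, in this order (a step that is already met when the one before it is completed fails the run):
1. the catch is drawn fully back, with the cover still shut (value of joint catch above 0.034 m and value of joint pump_cover below 0.1 rad), for 0.2 s.
2. the gripper has lifted the cover clear of the pump bay (value of joint pump_cover above 0.5 rad and contact force between the fingers and pump_cover above 0.3 N), for 0.2 s.
At the end, for the whole second after the job is handed in: The cover stands 54 to 66 degrees open (0.942 to 1.152 rad), still (under 0.1 rad/s), carried by the fingers (contact over 0.3 N) and short of its end stop; the catch is still drawn back at least 34 of its 40 mm; no bystander has moved more than 40 mm or been knocked over (value of joint pump_cover between 0.942 and 1.152 rad and contact force between the fingers and pump_cover above 0.3 N and velocity of joint pump_cover between -0.1 and 0.1 rad/s and value of joint catch above 0.034 m); the arm keeps its last pose, push and grip.
It fails at once if a bystander is pushed more than 40 mm from its place (distance of any of detergent, softener, screwdriver, brush, dose_cup, spare_rotor, parts_tray from where it was at the start of the episode above 0.04 m).
It fails at once if a bystander that stands upright is knocked over (angle between any of detergent, softener, dose_cup, spare_rotor, parts_tray's own z axis and vertical above 0.6 rad).
It also fails if it takes over 58 s, if anything falls off the work surface, if the arm or the gripper's body presses on something with over 40 N, if the wrist force passes 120 N, or if a joint passes its speed limit or range.

## Robot

A 6-joint arm with a two-finger parallel gripper is mounted at the origin on the work surface. World frame = base frame: x ahead of the robot, y to its left, z up, the work surface at z = 0. Lengths are in m, angles in rad, forces in N, time in s.
With the tool pointing down it reaches from about 0.35 to 0.775 m from the base axis. Payload 7.3 kg.
Tool frame: the origin (TCP) lies at the centre of the arm's flange, where the gripper is bolted on; the fingertips stand 178 mm ahead of it and the grasp point (between the pads) lies 159 mm ahead of it (tip_extent is the distance from the TCP to the fingertips, in m); z points along the fingers, y is the line along which they close (so a half turn about z gives the same grasp; the last joint's range is limited). The gripper opens to 92 mm and grips with 3 to 60 N. Pads are 19 mm wide; open, the fingers measure 130 mm over their backs; the gripper's body (75 mm by 190 mm) begins 47 mm behind the grasp point.
Start: joints at [1.116, 0.342, 1.524, -0, 1.275, -0.146], TCP at [0.16, 0.5, 0.405] pointing down, gripper open.
Joint ranges: [-2.53, 2.53], [-0.77, 2.02], [0.04, 2.7], [-1, 4.14], [0.28, 2.66], [-3.11, 3.11]. Speed limits (rad/s): [2.57, 2.57, 3.14, 3.14, 3.14, 3.14].

## Interface

Orientations are given as [roll, pitch, yaw] about the fixed x, y, z axes, in that order (R = Rz(yaw) Ry(pitch) Rx(roll)).
In Python, from cell import * gives the robot as it stands.
- The arm moves only by the tool arm_command, never from a script. Its arguments are lists of equal length, an entry for each row: "xyz": the shift along the world's x, y, z in mm, a list of three; "spin": the turn about the world's z in degrees. In form: {"xyz": [[tx, ty, tz], ...], "spin": [spin, ...]}. A call has 1 to 20 rows; each row shifts and turns the commanded pose from where the row before left it; what a row does not reach is not made up. A row lasts 1/10 s, in which the tool goes at most 50 mm and 8.59 degrees, less where a joint would pass 70% of its speed; a pose out of reach is approached as far as the arm can. A call with a gripper value outside its range is refused whole. "jaw" is the opening, from -1 (shut) to 1 (fully open), set as the call begins (left out, the last holds). The fingers move at their own pace and stop on an object; "squeeze" is the grip in N (left out, the last holds). Time passes only in rows, so rows that do not move let the fingers close. It gives the time, the measured TCP pose, the force, the opening and the grip force at its end, in the units of the state.
- observe(): the state, without advancing time (a new reading comes with each control period).
- read_camera(name): name is "scene" or "top"; returns a dict with "img" (420x560x3 uint8, red, green, blue), "depth" (420x560 float32, m along the optical axis (not along the pixel's ray), 0 where there is no reading), "fx", "fy", "cx", "cy" (pixels), "dist_coeffs" ([k1, k2, p1, p2, k3] as OpenCV has them; the pictures are not rectified), "world_from_camera" (4x4, takes a point from camera to world coordinates). Camera axes: x right, y up, looking along -z (the intrinsics and any distortion apply to the point x, -y, -z); pixel columns grow to the right and rows downward; lengths in m; the calibration is good to about 2 mm. A picture is of the moment at which its call begins.
- hand_in(): hands the job in; it is judged then, once.
The state is a dict: "time": time; "qpos": joint angles; "qvel": joint speeds; "joint_efforts": joint torques, N m; "tool_pos": TCP position; "tool_rot": TCP orientation; "contact_force": force on the tool from outside, world axes, zero at the start; "torque": the same for the moment, N m; "opening": finger opening in m; "grip_force": force on a finger pad.
Only numpy, scipy, OpenCV 4.12 (cv2) and the standard library are available. Lean on these libraries where they do the work, as an engineer would, in place of code of your own. Each camera call takes 0.05 s, during which the arm holds its last target. There are 200 camera calls.

## Working session

There is one attempt and no reset: what is moved stays moved. The work goes in short steps, Python scripts to look and compute and a tool call to move; the robot and the scene stay as the last step left them, time stands still between calls to the robot, and variables do not carry over. Pictures are saved under pics/ and viewed, at most 10 in all, crops included, and the job is handed in when it is done.

Besides the shell and the picture viewer there is one more tool, called after "Call:" by a JSON object that holds its "fn" and its "kwargs", one argument or row to a line. arm_command: Moves the arm, as the interface text tells. Its arguments: {"type":"object","properties":{"xyz":{"type":"array","items":{"type":"array","items":{"type":"number"}}},"spin":{"type":"array","items":{"type":"number"}},"jaw":{"type":"number"},"squeeze":{"type":"number"}},"required":["xyz","spin"]}

```bash
mkdir -p pics; cat > h.py <<'E'
from cell import *
import numpy as np, cv2
def cam(n):
    c=read_camera(n)
    K=np.array([[c['fx'],0,c['cx']],[0,c['fy'],c['cy']],[0,0,1.]])
    c['K']=K; h,w=c['depth'].shape
    u,v=np.meshgrid(np.arange(w),np.arange(h))
    p=cv2.undistortPoints(np.stack([u,v],-1).reshape(-1,1,2).astype(float),K,np.array(c['dist_coeffs'])).reshape(h,w,2)
    d=c['depth']; P=np.stack([p[...,0]*d,-p[...,1]*d,-d,np.ones_like(d)],-1)
    c['P']=(P@np.array(c['world_from_camera']).T)[...,:3]; c['P'][d==0]=np.nan
    return c
E
python3 - <<'E'
from h import *
for n in('top','scene'):
    c=cam(n); cv2.imwrite(f'pics/{n}0.png',c['img'][...,::-1]); np.savez(f'{n}0.npz',P=c['P'],img=c['img']); print(np.round(c['world_from_camera'],3).tolist(),c['fx'])
print(observe())
E
```

```text
[[0.021, 0.985, -0.174, 0.397], [-1.0, 0.02, -0.012, 0.041], [-0.008, 0.174, 0.985, 1.157], [0.0, 0.0, 0.0, 1.0]] 422.1304249618485
[[0.658, -0.656, 0.37, 1.014], [0.753, 0.569, -0.331, -0.339], [0.007, 0.497, 0.868, 1.112], [0.0, 0.0, 0.0, 1.0]] 494.8720200390489
{'time': 0.1, 'qpos': array([ 1.11595939e+00,  3.42673070e-01,  1.52488310e+00, -5.32647425e-06,
        1.27542570e+00, -1.45979441e-01]), 'qvel': array([-9.49010492e-04, -1.69102243e-05, -3.55961642e-03, -9.74482560e-04,
        1.18867772e-03,  1.70945465e-04]), 'joint_efforts': array([ 2.46225805e-03, -4.32001090e+01, -2.44696087e+01,  7.21752131e-02,
        5.24722086e-02, -1.43629663e-06]), 'tool_pos': array([0.15950528, 0.50006868, 0.4041173 ]), 'tool_rot': array([-3.14021747e+00, -1.97037930e-04,  2.83273657e+00]), 'contact_force': array([-0.42720071,  0.39930838,  0.16023857]), 'torque': array([-0.03151238, -0.01621924,  0.01711001]), 'grip_force': 0.0, 'opening': 0.09144128137095715}
```

View pics/top0.png

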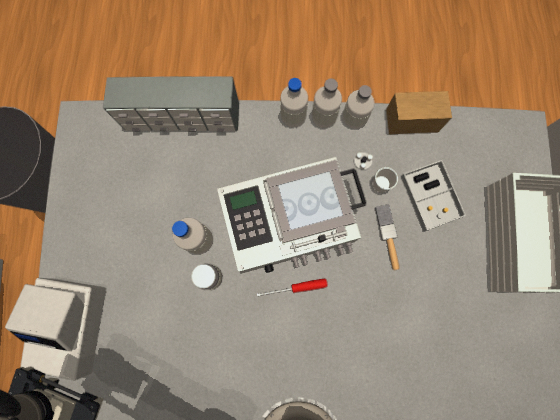

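View pics/scene0.png

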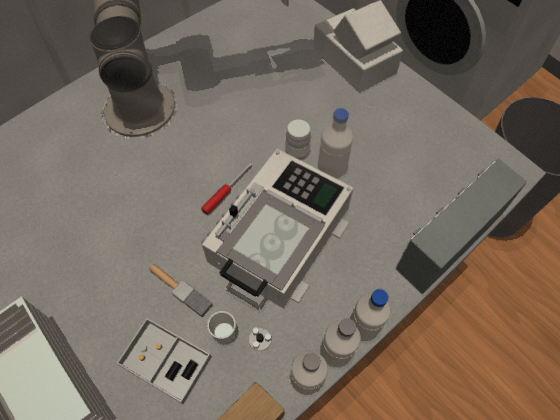

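The top view shows the unit at columns 218–360, rows 160–270, with the display end on the left. The knob is near (322,238) and the handle bar near (358,188). The brush, cup and rotor lie to the right, off the handle's end.

```bash
cat > fit.py <<'E'
from h import *
def sel(P,m): return P[m&np.isfinite(P[...,2])]
for n in('top','scene'):
    f=np.load(f'{n}0.npz');P=f['P'];I=f['img'].astype(int)
    z=P[...,2];reg=(P[...,0]>.3)&(P[...,0]<.75)&(P[...,1]>-.25)&(P[...,1]<.27)
    with np.errstate(all='ignore'):
        m=reg&(z>.09)&(z<.112)
        k,lab,st,ce=cv2.connectedComponentsWithStats(cv2.morphologyEx(m.astype(np.uint8),cv2.MORPH_OPEN,np.ones((2,2))))
        b=1+np.argmax(st[1:,4]);q=P[(lab==b)]
        r=cv2.minAreaRect((q[:,:2]*1000).astype(np.float32));print(n,'case rect',r,np.round(np.median(q[:,2]),4))
        kn=reg&(z>.118)&(z<.16)&(I.sum(-1)<200)
        for c in range(1,(o:=cv2.connectedComponentsWithStats(kn.astype(np.uint8),connectivity=8))[0]):
            q=P[o[1]==c]; 
            if len(q)>5: print(' dark high',len(q),o[3][c],q.mean(0).round(4),q.min(0).round(4),q.max(0).round(4))
        dk=reg&(z>.085)&(z<.125)&(I.sum(-1)<170)
        o=cv2.connectedComponentsWithStats(dk.astype(np.uint8),connectivity=8)
        for c in range(1,o[0]):
            q=P[o[1]==c]
            if len(q)>25: print(' dark mid',len(q),o[3][c].round(1),q.mean(0).round(4),cv2.minAreaRect((q[:,:2]*1000).astype(np.float32)))
    x=f['img']
    a,bb=((150,215),(275,410)) if n=='top' else ((170,190),(310,330))
    cr=x[a[0]:bb[0]-0,:][:, (210 if n=='top' else 190):(410 if n=='top' else 360)] if n=='top' else x[140:320,180:380]
    cv2.imwrite(f'pics/{n}0c.png',cv2.resize(cr,None,fx=4 if n=='top' else 3.3,fy=4 if n=='top' else 3.3,interpolation=cv2.INTER_CUBIC)[...,::-1])
E
python3 fit.py
```

```text
top case rect ((nan, nan), (nan, 0.0), nan) nan
 dark high 36 [321.22222222 238.38888889] [ 0.5224 -0.0421  0.1388] [ 0.5165 -0.0511  0.1192] [ 0.528  -0.035   0.1455]
 dark mid 176 [356.2 186.6] [ 0.6619 -0.1339  0.1067] ((657.3024291992188, -126.7471923828125), (99.14541625976562, 38.46076965332031), 17.143470764160156)
 dark mid 244 [239.3 200.4] [0.6207 0.1651 0.1012] ((618.17578125, 155.67295837402344), (59.308494567871094, 88.30795288085938), 17.360424041748047)
scene case rect ((nan, nan), (nan, 0.0), nan) nan
 dark high 68 [233.27941176 209.97058824] [ 0.5289 -0.0455  0.1359] [ 0.5187 -0.0524  0.1182] [ 0.5347 -0.0359  0.1457]
 dark mid 1520 [309.4 188.4] [0.5852 0.141  0.1024] ((578.8115844726562, 141.15093994140625), (148.89881896972656, 92.17030334472656), 17.066640853881836)
 dark mid 379 [240.9 280.4] [ 0.6629 -0.1345  0.1071] ((659.167724609375, -127.5922622680664), (103.91120147705078, 42.92808532714844), 15.89163875579834)
```

View pics/top0c.png

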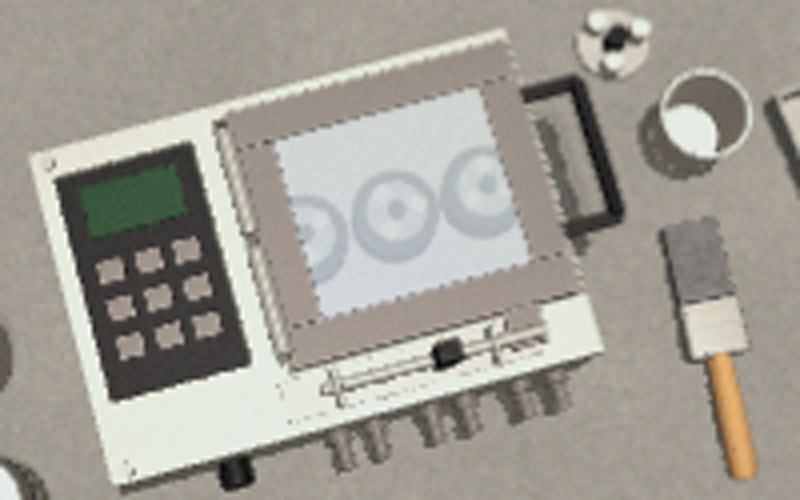

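View pics/scene0c.png

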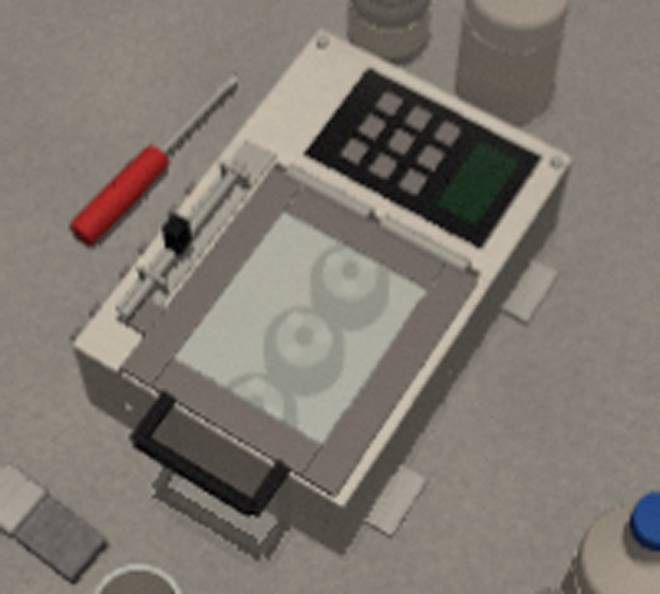

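```bash
cat > fit2.py <<'E'
from h import *
for n in('top','scene'):
    f=np.load(f'{n}0.npz');P=f['P'];I=f['img'].astype(int).sum(-1)
    with np.errstate(all='ignore'):
        z=P[...,2];reg=(P[...,0]>.3)&(P[...,0]<.76)&(P[...,1]>-.25)&(P[...,1]<.27)&(z>.08)&(z<.15)
    q=P[reg];I=I[reg]
    for yaw in (16,17,18):
        a=np.radians(yaw);R=np.array([[np.cos(a),np.sin(a)],[-np.sin(a),np.cos(a)]])
        u=q[:,:2]@R.T
        t=(q[:,2]>.092)&(q[:,2]<.106)
        hx,ex=np.histogram(u[t,0],np.arange(.4,.85,.004)); hy,ey=np.histogram(u[t,1],np.arange(-.4,.2,.004))
        def ed(h,e,thr): 
            i=np.where(h>thr)[0]; return e[i[0]].round(3),e[i[-1]+1].round(3)
        print(n,yaw,'x',ed(hx,ex,hx.max()*.4),'y',ed(hy,ey,hy.max()*.4), 'sharp',(hx.astype(float)**2).sum()/t.sum()**2,(hy.astype(float)**2).sum()/t.sum()**2)
        if yaw==17:
            k=(q[:,2]>.136)&(I<200);
            print(' knob top u',u[k].min(0).round(4),u[k].max(0).round(4),u[k].mean(0).round(4),np.median(q[k,2]),k.sum())
            b=(I<170)&(u[:,1]<np.quantile(u[t,1],.01)+.0)&(q[:,2]>.095)
            b=(I<170)&(u[:,1]<-.26)&(q[:,2]>.1)
            h,e=np.histogram(u[b,1],np.arange(-.4,-.2,.004));print(' bar y hist',[(x.round(3),c) for x,c in zip(e,h) if c])
            bar=b&(u[:,1]<e[np.argmax(h)]+.010);print(' bar u',u[bar].min(0),u[bar].max(0),np.median(u[bar],0),np.quantile(q[bar,2],[.1,.5,.9]))
E
python3 fit2.py
```

```text
top 16 x (np.float64(0.468), np.float64(0.692)) y (np.float64(-0.284), np.float64(0.036)) sharp 0.0178896537768946 0.011659832548992353
top 17 x (np.float64(0.468), np.float64(0.688)) y (np.float64(-0.296), np.float64(0.024)) sharp 0.018099013033296165 0.011646601575194157
 knob top u [ 0.4822 -0.2011] [ 0.4937 -0.1879] [ 0.4878 -0.1939] 0.14217759677738995 27
 bar y hist [(np.float64(-0.336), np.int64(1)), (np.float64(-0.332), np.int64(44)), (np.float64(-0.328), np.int64(70)), (np.float64(-0.324), np.int64(14)), (np.float64(-0.32), np.int64(8)), (np.float64(-0.316), np.int64(7)), (np.float64(-0.312), np.int64(8)), (np.float64(-0.308), np.int64(6)), (np.float64(-0.304), np.int64(6)), (np.float64(-0.3), np.int64(6)), (np.float64(-0.296), np.int64(6))]
 bar u [ 0.54243711 -0.3325231 ] [ 0.64113471 -0.3187395 ] [ 0.59208802 -0.32680836] [0.10396524 0.10731073 0.11048459]
top 18 x (np.float64(0.464), np.float64(0.684)) y (np.float64(-0.304), np.float64(0.016)) sharp 0.01801970096917129 0.011628009351790002
scene 16 x (np.float64(0.472), np.float64(0.692)) y (np.float64(-0.288), np.float6
[... 285 characters left out ...]

 bar y hist [(np.float64(-0.34), np.int64(2)), (np.float64(-0.336), np.int64(87)), (np.float64(-0.332), np.int64(88)), (np.float64(-0.328), np.int64(60)), (np.float64(-0.324), np.int64(20)), (np.float64(-0.32), np.int64(18)), (np.float64(-0.316), np.int64(20)), (np.float64(-0.312), np.int64(16)), (np.float64(-0.308), np.int64(18)), (np.float64(-0.304), np.int64(16)), (np.float64(-0.3), np.int64(17)), (np.float64(-0.296), np.int64(14))]
 bar u [ 0.54270223 -0.33651059] [ 0.64471274 -0.32207417] [ 0.59610673 -0.33086194] [0.10460545 0.10789293 0.11088337]
scene 18 x (np.float64(0.464), np.float64(0.688)) y (np.float64(-0.308), np.float64(0.012)) sharp 0.018126373032015062 0.011765163733917798
```

The unit's yaw is about 17°. The knob is at about (0.526, −0.044), and the handle bar at about (0.664, −0.142) with the hinge 229 mm away. I'm moving above the knob now, with the jaws closing along the unit's x.

Call:
{"fn": "arm_command", "kwargs": {
  "xyz": [
    [10,-15,2],
    [18,-27,2],
    [18,-27,2],
    [18,-27,0],
    [18,-27,0],
    [19,-28,0],
    [19,-28,0],
    [19,-28,0],
    [19,-28,0],
    [19,-28,0],
    [19,-28,0],
    [19,-28,0],
    [19,-28,0],
    [19,-28,0],
    [19,-28,0],
    [19,-28,0],
    [19,-28,0],
    [19,-28,0],
    [18,-27,0],
    [18,-26,0]
  ],
  "spin": [-2.8,-2.8,-2.8,-2.8,-2.8,-2.8,-2.8,-2.8,-2.8,-2.8,-2.8,-2.8,-2.8,-2.8,-2.8,-2.8,-2.8,-2.8,-2.5,-2.4],
  "jaw": 1
}}

```text
time: 2.1
tool_pos: [0.5251, -0.0412, 0.4103]
tool_rot: [-3.141, -0.0, 1.865]
contact_force: [0.4, 0.7, 0.0]
opening: 0.0918
grip_force: 0.0
```

Call:
{"fn": "arm_command", "kwargs": {
  "xyz": [
    [0,0,-15],
    [0,-1,-25],
    [0,-1,-25],
    [0,0,-20],
    [0,0,-15],
    [0,0,-5],
    [0,0,0],
    [0,0,0]
  ],
  "spin": [0,0,0,0,0,0,0,0]
}}

```text
time: 2.9
tool_pos: [0.5248, -0.0419, 0.3064]
tool_rot: [3.141, 0.0, 1.868]
contact_force: [0.0, -0.5, -0.2]
opening: 0.0918
grip_force: 0.0
```

```bash
python3 - <<'E'
from h import *
print(observe()['tool_pos'],observe()['tool_rot'])
a=cam('top')['img'][185:285,250:390];b=cam('scene')['img'][150:250,160:300]
cv2.imwrite('pics/k1.png',cv2.resize(np.vstack([a,b]),None,fx=3,fy=3,interpolation=cv2.INTER_CUBIC)[...,::-1])
E
```

```text
[ 0.52477909 -0.04185589  0.30636098] [3.14068417e+00 4.74439369e-04 1.86766062e+00]
```

View pics/k1.png

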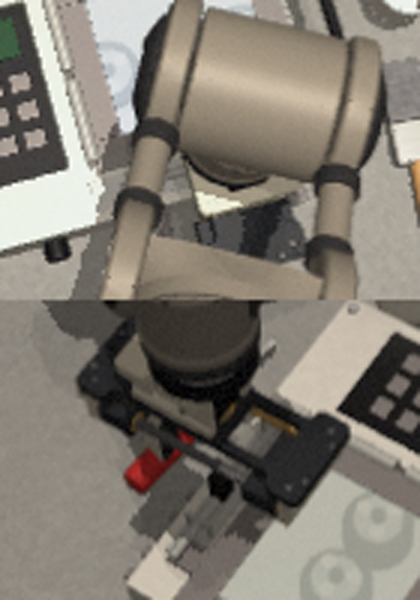

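The knob sits between the open fingers, at about (218,485) in the lower half of the picture. I'll lower the last bit and close.

Call:
{"fn": "arm_command", "kwargs": {
  "xyz": [
    [1,-2,-5],
    [0,0,-5],
    [0,0,-3],
    [0,0,0],
    [0,0,0]
  ],
  "spin": [0,0,0,0,0]
}}

```text
time: 3.5
tool_pos: [0.5255, -0.0438, 0.2926]
tool_rot: [-3.141, -0.0, 1.868]
contact_force: [0.1, -0.8, -0.5]
opening: 0.0916
grip_force: 0.0
```

Call:
{"fn": "arm_command", "kwargs": {
  "xyz": [
    [0,0,0],
    [0,0,0],
    [0,0,0],
    [0,0,0],
    [0,0,0],
    [0,0,0],
    [0,0,0],
    [0,0,0]
  ],
  "spin": [0,0,0,0,0,0,0,0],
  "jaw": -1,
  "squeeze": 12
}}

```text
time: 4.3
tool_pos: [0.5255, -0.0438, 0.2927]
tool_rot: [3.141, 0.0, 1.868]
contact_force: [0.5, -0.1, -0.2]
opening: 0.0322
grip_force: 0.0
```

Call:
{"fn": "arm_command", "kwargs": {
  "xyz": [
    [0,0,0],
    [0,0,0],
    [0,0,0],
    [0,0,0],
    [0,0,0],
    [0,0,0]
  ],
  "spin": [0,0,0,0,0,0]
}}

```text
time: 4.9
tool_pos: [0.5259, -0.0437, 0.2928]
tool_rot: [3.14, 0.0, 1.868]
contact_force: [4.5, 2.2, -3.5]
opening: 0.0138
grip_force: 12.0
```

Call:
{"fn": "arm_command", "kwargs": {
  "xyz": [
    [-1,3,0],
    [-1,4,0],
    [-1,4,0],
    [-1,4,0],
    [-1,4,0],
    [-2,4,0],
    [-1,4,0],
    [-1,4,0],
    [-1,3,0],
    [0,0,0],
    [0,0,0]
  ],
  "spin": [0,0,0,0,0,0,0,0,0,0,0]
}}

```text
time: 6.0
tool_pos: [0.5156, -0.0092, 0.2928]
tool_rot: [3.141, -0.0, 1.868]
contact_force: [4.6, 1.0, -2.1]
opening: 0.0138
grip_force: 12.0
```

Call:
{"fn": "arm_command", "kwargs": {
  "xyz": [
    [-0.6,1.9,0],
    [0,1,0],
    [0,0,0],
    [0,0,0]
  ],
  "spin": [0,0,0,0]
}}

```text
time: 6.4
tool_pos: [0.515, -0.0069, 0.2928]
tool_rot: [3.141, 0.001, 1.868]
contact_force: [4.3, -2.7, -3.7]
opening: 0.0137
grip_force: 12.0
```

Call:
{"fn": "arm_command", "kwargs": {
  "xyz": [
    [-0.3,1,0],
    [-0.3,1,0],
    [0,1,0],
    [0,0,0],
    [0,0,0]
  ],
  "spin": [0,0,0,0,0]
}}

```text
time: 6.9
tool_pos: [0.5148, -0.0059, 0.2928]
tool_rot: [3.141, 0.005, 1.868]
contact_force: [5.0, -12.8, -5.1]
opening: 0.0142
grip_force: 12.0
```

The catch is at its end stop. I'll release, rise and move over the handle with a −90° spin.

Call:
{"fn": "arm_command", "kwargs": {
  "xyz": [
    [0,0,0],
    [0,0,0],
    [0,0,0],
    [0,0,0],
    [0,0,0],
    [0,0,0],
    [0,0,20],
    [0,0,30],
    [0,0,30],
    [0,0,20]
  ],
  "spin": [0,0,0,0,0,0,0,0,0,0],
  "jaw": 1
}}

```text
time: 7.9
tool_pos: [0.5144, -0.0039, 0.3949]
tool_rot: [3.139, 0.001, 1.868]
contact_force: [0.3, 0.6, 0.2]
opening: 0.0889
grip_force: 0.0
```

Call:
{"fn": "arm_command", "kwargs": {
  "xyz": [
    [9,-8,0],
    [9,-8,0],
    [10,-9,0],
    [10,-9,0],
    [10,-9,0],
    [10,-9,0],
    [10,-9,0],
    [10,-9,0],
    [10,-9,0],
    [10,-9,0],
    [10,-9,0],
    [10,-9,0],
    [10,-9,0],
    [10,-9,0],
    [9,-8,0],
    [3,-4,0],
    [0,0,0],
    [0,0,0]
  ],
  "spin": [-6,-6,-6,-6,-6,-6,-6,-6,-6,-6,-6,-6,-6,-6,-6,0,0,0]
}}

```text
time: 9.7
tool_pos: [0.6641, -0.1397, 0.3926]
tool_rot: [-3.141, 0.0, 0.299]
contact_force: [-0.2, -0.4, -0.0]
opening: 0.092
grip_force: 0.0
```

```bash
python3 - <<'E'
from h import *
s=observe();print(s['tool_pos'],s['tool_rot'],s['qpos'],s['contact_force'],s['time'])
t=cam('top');c=cam('scene');np.savez('s1.npz',P=c['P'],img=c['img'])
P,I=c['P'],c['img'].astype(int).sum(-1)
a=np.radians(17);R=np.array([[np.cos(a),np.sin(a)],[-np.sin(a),np.cos(a)]]);U=P[...,:2]@R.T
with np.errstate(all='ignore'): m=(P[...,2]>.13)&(P[...,2]<.148)&(I<200)&(abs(U[...,0]-.49)<.02)&(abs(U[...,1]+.17)<.06)
print('knob u',m.sum(),U[m].mean(0) if m.any() else 0)
with np.errstate(all='ignore'): m=(P[...,2]>.1)&(P[...,2]<.113)&(I<200)&(abs(U[...,0]-.593)<.06)&(abs(U[...,1]+.33)<.012)
print('bar u',m.sum(),U[m].mean(0) if m.any() else 0)
cv2.imwrite('pics/k2.png',cv2.resize(np.vstack([t['img'][140:260,260:440],c['img'][170:310,170:350]]),None,fx=2.2,fy=2.2,interpolation=cv2.INTER_CUBIC)[...,::-1])
E
```

```text
[ 0.66409443 -0.13965106  0.39257485] [-3.14115297e+00  4.78883766e-04  2.98940581e-01] [-3.20105387e-01  6.44072611e-01  1.05595102e+00  8.08865759e-05
  1.44221418e+00  9.51740067e-01] [-0.18626755 -0.39592776 -0.04102659] 9.7
knob u 0 0
bar u 176 [ 0.61426087 -0.33000337]
```

View pics/k2.png

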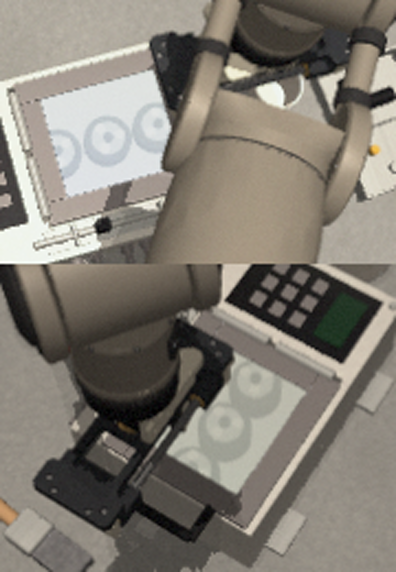

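The knob has moved back (upper crop at (103,227)). I'll pre-close the jaws to about 22 mm so the inner finger fits the 30 mm window, then descend carefully.

Call:
{"fn": "arm_command", "kwargs": {
  "xyz": [
    [0.5,-1.6,0],
    [0,0,-10],
    [0,0,-20],
    [0,0,-20],
    [0,0,-15],
    [0,0,-10],
    [0,0,-5],
    [0,0,0],
    [0,0,0],
    [0,0,0],
    [0,0,0],
    [0,0,0]
  ],
  "spin": [0,0,0,0,0,0,0,0,0,0,0,0],
  "jaw": -0.52
}}

```text
time: 11.0
tool_pos: [0.6649, -0.1415, 0.3132]
tool_rot: [3.141, -0.001, 0.297]
contact_force: [-0.3, -0.4, -0.3]
opening: 0.0221
grip_force: 0.0
```

```bash
python3 - <<'E'
from h import *
s=observe();print(s['tool_pos'],s['tool_rot'],s['contact_force'],s['opening'])
c=cam('scene')
cv2.imwrite('pics/k3.png',cv2.resize(c['img'][220:320,190:310],None,fx=5,fy=5,interpolation=cv2.INTER_CUBIC)[...,::-1])
E
```

```text
[ 0.66488208 -0.14151863  0.3132441 ] [ 3.14102453e+00 -6.72480801e-04  2.96885556e-01] [-0.27044592 -0.43176022 -0.31000421] 0.02211326562817003
```

View pics/k3.png

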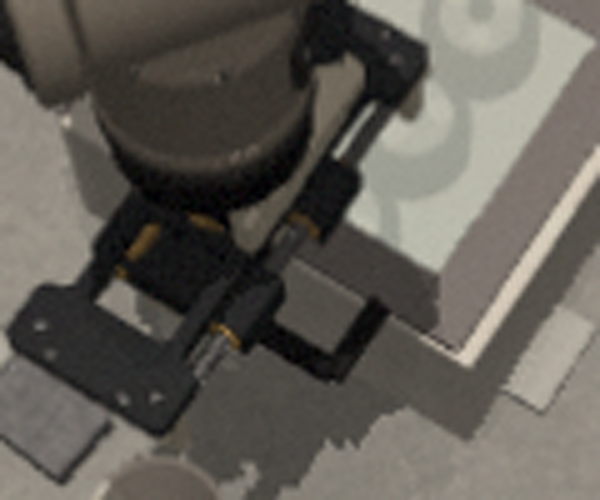

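The fingers hang over the bar, which runs from about (260,335) to (335,375). I'll descend in steps and watch the force.

Call:
{"fn": "arm_command", "kwargs": {
  "xyz": [
    [0,0,-8],
    [0,0,-8],
    [0,0,-6],
    [0,0,-3],
    [0,0,-2],
    [0,0,-2],
    [0,0,0]
  ],
  "spin": [0,0,0,0,0,0,0]
}}

```text
time: 11.75
tool_pos: [0.6648, -0.1415, 0.2836]
tool_rot: [3.142, 0.0, 0.297]
contact_force: [0.7, 1.2, 0.5]
opening: 0.0222
grip_force: 0.0
```

Tips are at 106 mm with no contact force, so I'll continue down.

Call:
{"fn": "arm_command", "kwargs": {
  "xyz": [
    [0,0,-2],
    [0,0,-2],
    [0,0,-2],
    [0,0,0]
  ],
  "spin": [0,0,0,0]
}}

```text
time: 12.15
tool_pos: [0.6647, -0.1415, 0.2774]
tool_rot: [-3.141, 0.0, 0.297]
contact_force: [-0.5, -0.0, -0.4]
opening: 0.0216
grip_force: 0.0
```

Call:
{"fn": "arm_command", "kwargs": {
  "xyz": [
    [0,0,-4],
    [0,0,-4],
    [0,0,-4],
    [0,0,-3],
    [0,0,0]
  ],
  "spin": [0,0,0,0,0]
}}

```text
time: 12.65
tool_pos: [0.6647, -0.1415, 0.262]
tool_rot: [-3.141, 0.001, 0.297]
contact_force: [-0.8, -0.4, -0.1]
opening: 0.0219
grip_force: 0.0
```

Call:
{"fn": "arm_command", "kwargs": {
  "xyz": [
    [0,0,0],
    [0,0,0],
    [0,0,0],
    [0,0,0],
    [0,0,0],
    [0,0,0]
  ],
  "spin": [0,0,0,0,0,0],
  "jaw": -1,
  "squeeze": 20
}}

```text
time: 13.25
tool_pos: [0.6648, -0.1413, 0.2629]
tool_rot: [-3.141, -0.0, 0.297]
contact_force: [-1.3, 2.9, 0.3]
opening: 0.0113
grip_force: 20.0
```

The bar is gripped at 11.3 mm. I'll raise it along the arc, with a first 15° as a test.

Call:
{"fn": "arm_command", "kwargs": {
  "xyz": [
    [0,0.4,10],
    [-0.3,0.5,10],
    [-0.4,1.2,9.9],
    [-0.4,1.3,9.9],
    [-0.6,2,9.8],
    [-0.7,2.1,9.7],
    [0,0,0]
  ],
  "spin": [0,0,0,0,0,0,0]
}}

```text
time: 13.95
tool_pos: [0.6623, -0.1336, 0.3238]
tool_rot: [3.141, -0.001, 0.297]
contact_force: [1.6, 2.1, -2.8]
opening: 0.0113
grip_force: 20.0
```

Call:
{"fn": "arm_command", "kwargs": {
  "xyz": [
    [-0.8,2.7,9.6],
    [-1,3,9.4],
    [-1.1,3.6,9.3],
    [-1.2,3.8,9.2],
    [-1.3,4.3,9],
    [-1.4,4.5,8.7],
    [-1.5,5,8.5],
    [-1.6,5.2,8.3],
    [-1.8,5.7,8.1],
    [-1.8,6,7.8],
    [0,0,0]
  ],
  "spin": [0,0,0,0,0,0,0,0,0,0,0]
}}

```text
time: 15.05
tool_pos: [0.6489, -0.0902, 0.4127]
tool_rot: [3.138, -0.003, 0.297]
contact_force: [5.0, -5.3, 2.4]
opening: 0.0113
grip_force: 20.0
```

```bash
cat > ang.py <<'E'
from h import *
s=observe();p=s['tool_pos'];print(p,s['contact_force'],s['opening'],s['time'])
c=cam('scene');P=c['P']
a=np.radians(17);R=np.array([[np.cos(a),np.sin(a)],[-np.sin(a),np.cos(a)]]);U=P[...,:2]@R.T
u=R@p[:2];print('u',u,'angle by tool',np.degrees(np.arctan2(p[2]-.159-.103,-.101-u[1])),'r',np.hypot(p[2]-.159-.103,-.101-u[1]))
# plane of cover: strip at +x frame side
with np.errstate(all='ignore'): m=(abs(U[...,0]-.668)<.012)&(P[...,2]>.125)&(P[...,2]<.4)&(U[...,1]>-.3)&(U[...,1]<-.1)
y=-.101-U[...,1][m];z=P[...,2][m]-.103
if m.sum()>10: print(m.sum(),'cover angle',np.degrees(np.median(np.arctan2(z,y))),np.degrees(np.arctan(np.polyfit(y,z,1)[0])))
import sys
if len(sys.argv)>1: cv2.imwrite(sys.argv[1],c['img'][...,::-1])
E
python3 ang.py
```

```text
[ 0.64887482 -0.09017586  0.41272218] [ 5.00448895 -5.26321656  2.35443694] 0.011252777596723246 15.05
u [ 0.59415721 -0.27594824] angle by tool 40.74570240685922 r 0.23092003176254805
407 cover angle 41.58372591868566 39.18832450230927
```

At about 40° the forces are small. I'll continue to 60°.

Call:
{"fn": "arm_command", "kwargs": {
  "xyz": [
    [-1.9,6.3,7.5],
    [-2,6.6,7.2],
    [-2.1,6.9,6.9],
    [-2.2,7.2,6.6],
    [-2.3,7.5,6.3],
    [-2.3,7.7,5.9],
    [-2.4,8,5.5],
    [-2.5,8.1,5.2],
    [0,0,0],
    [0,0,0],
    [0,0,0]
  ],
  "spin": [0,0,0,0,0,0,0,0,0,0,0]
}}

```text
time: 16.2
tool_pos: [0.6314, -0.0331, 0.4638]
tool_rot: [3.136, -0.005, 0.296]
contact_force: [5.6, -6.4, 9.3]
opening: 0.0113
grip_force: 20.0
```

```bash
python3 ang.py pics/f.png
```

```text
[ 0.63139126 -0.03313628  0.46379249] [ 5.64838002 -6.35876944  9.30992526] 0.011312203141873764 16.2
u [ 0.59411436 -0.21628932] angle by tool 60.25954377204416 r 0.232404467344768
104 cover angle 60.642848575646234 58.105224007095835
```

View pics/f.png

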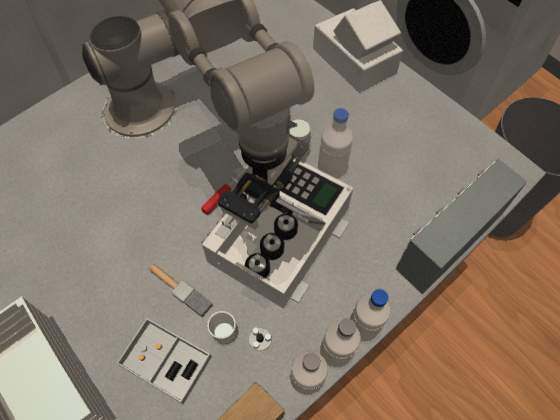

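The cover stands at about 60° in the gripper with the pump rotors exposed at around (270,240), and the bystanders are in place. I'll check it is still, then hand in.

Call:
{"fn": "arm_command", "kwargs": {
  "xyz": [
    [0,0,0],
    [0,0,0],
    [0,0,0],
    [0,0,0],
    [0,0,0]
  ],
  "spin": [0,0,0,0,0]
}}

```text
time: 16.75
tool_pos: [0.6314, -0.0333, 0.4637]
tool_rot: [3.136, -0.005, 0.295]
contact_force: [5.8, -5.3, 8.8]
opening: 0.0113
grip_force: 20.0
```

```bash
python3 ang.py && python3 -c "
from cell import *
print(abs(observe()['qvel']).max(), hand_in())"
```

```text
[ 0.63143787 -0.03325416  0.46368769] [ 5.80425207 -5.33499394  8.81227696] 0.011317496043850924 16.75
u [ 0.59412446 -0.21641567] angle by tool 60.21967453397947 r 0.2323762051769679
108 cover angle 60.603556789783696 58.101146790595415
the job is handed in; nothing more can be done
0.001961732022039446 None
```

I drew the catch back to its end stop and raised the cover to about 60° (58–61° by measurement). The gripper was still holding it steady when I handed the job in, and the other things on the table look unmoved in the last picture; hand-in returned no verdict.

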